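# Register a lino block under the lip of the hinged printing board

## Task

On the printing board, fold the flap up by its handle until it stands square to the board; it stays where you leave it. Then take the larger oblong lino block (100 x 56 mm) in the gripper, lay it flat on the board lino side up, slide the whole of one short end squarely in under the aluminium rail's lip until you feel it come home against the stop, without ramming it, and finish still gripping it and pressing it firmly home: do not let go. Leave all the other things on the table as they are.

Things in the scene. Friction and masses are not known exactly. Their poses are not given: they have to be found in the camera images.
- board: printing board, fixed: plywood baseboard 260 (own x) by 340 (own y), 12 thick, upper face 12 above the table. Carries the lipped rail along its far (+x) side and the hinged flap along its left (+y) side. Origin at the centre of its underside; its yaw varies by up to 0.2 rad.
- rail: rigid aluminium rail on the board, 160 long along own y (ends at +-80). Origin: foot of its stop face, on the board's upper face, mid-length; axes as the board's. The stop face looks to -x; a block is pushed in towards +x. A lip overhangs it by 12 towards -x along the whole rail, its underside 20 and its top 22.5 above the board.
- flap (a joint): angle of the flap, rad: 0 = lying flat over board and rail, grows as its free edge rises, 1.571 = square to the board, stop at 2.0. Starts between 0.35 and 0.75. The hinge is stiff: the flap stays at any angle and needs about 2 to 4 N at the handle to turn.
- flap_handle (a point): middle of the flap's handle, a round wooden dowel 14 across, 114 free between two steel brackets, along the board's x axis (parallel to the hinge), 255 from the hinge line. A gap of 33 between dowel and edge of the flap (plywood 6 thick, 210 wide) lets fingers straddle and pinch it from above at any angle; it can turn between the pads.
- flap_hinge (a point): middle of the hinge line, which runs along the board's x axis, 38 above the table, 145 to the left (+y) of the board's centre. From here the handle lies 255*cos(angle) towards the board's -y and 255*sin(angle) up.
- block: the block to register: plywood 100 (own x) by 56 (own y), 18 thick, topped by a 5 thick grey-brown lino plate 68 by 50 with a cut leaf: 23 high. Its short ends are bare plywood for 16; either may go under the lip. 0.08 to 0.15 kg. Origin: centre of its underside; home, it is 50 from the stop face. Starts flat on the table right of the board, among two other blocks.
- square_block: another mounted lino block, a bystander, same build and height but 60 x 60; origin at the centre of its underside
- strip_block: a narrow mounted lino block, a bystander, 90 x 30, same build and height; origin at the centre of its underside
- brayer: ink roller, a bystander: black rubber roller 90 long, 40 across, wire yoke and dark wooden handle; lies flat; origin on the table under the roller's middle
- ink_tin: ink tin, a bystander, 72 across, 45 high; origin at the centre of its underside
- gouge: small lino gouge lying flat, a bystander, about 100 long, 28 across its wooden mushroom handle; origin near its middle, on the table
- baren: round wooden baren (hand press pad), a bystander, 110 across with a bar grip on top, 36 high; origin at the centre of its underside
- oil_bottle: amber oil bottle, a bystander, 60 across, 160 high; origin at the centre of its underside
There are look-alikes about, which are no part of the job. What is shaped like the block but turquoise is not meant.

How it is judged:
By the outcome, as a careful person would: the job done as asked, in the order asked, and still so for the second after the job is handed in, while the arm keeps its last pose, push and grip.
It also fails if it takes over 64 s, if anything falls off the work surface, if the arm or the gripper's body presses on something with over 40 N, if the wrist force passes 120 N, or if a joint passes its speed limit or range.

## Robot

A 7-joint arm with a two-finger parallel gripper is mounted at the origin on the work surface. World frame = base frame: x ahead of the robot, y to its left, z up, the work surface at z = 0. Lengths are in m, angles in rad, forces in N, time in s.
With the tool pointing down it reaches from about 0.4 to 0.85 m from the base axis. Payload 4.5 kg.
Tool frame: the origin (TCP) lies midway between the tips of the shut fingers; the grasp point (between the pads) lies 19 mm behind it; z points along the fingers, y is the line along which they close (so a half turn about z gives the same grasp; the last joint's range is limited). The gripper opens to 85 mm and grips with 20 to 120 N. Pads are 22 mm wide; open, the fingers measure 114 mm over their backs; the gripper's body (76 mm by 85 mm) begins 54 mm behind the grasp point. The pads swing forward as they close: fully open they stand 13 mm farther back than shut.
Start: joints at [1.302, 0.689, -0.195, 1.565, 0.157, 0.902, -0.215], TCP at [0.186, -0.597, 0.231] pointing down, gripper open.
Joint ranges: [-3.01, 3.01], [-0.46, 2.08], [-1.47, 1.51], [0.13, 2.56], [-1, 4.14], [0.04, 2.09], [-2.66, 2.66]. Speed limits (rad/s): [2.57, 2.57, 3.14, 3.14, 3.14, 3.14, 3.14].

## Interface

Orientations are given as a unit quaternion [w, x, y, z].
In Python, from workcell import readout, eyes, robot gives the robot as it stands.
- The arm moves only by the shell command python3 -m crank 'ROWS'. ROWS is JSON, a list of rows, each a list of 3 entries, a list of its own where there are three numbers: the turn, a rotation vector about the tool's x, y, z in rad, then the shift along the tool's x, y, z in cm, then the finger opening in cm, from 0 to 8.54. A call has 1 to 12 rows; each row shifts and turns the commanded pose from where the row before left it, along the tool's axes as they then stand; what a row does not reach is not made up. A row lasts 1/12 s, in which the tool goes at most 41.7 mm and 7.16 degrees, less where a joint would pass 70% of its speed; a pose out of reach is approached as far as the arm can. A call is refused whole if a number of a shift passes 4.17 or a number of a turn 0.125, either way. A call with a gripper value outside its range is refused whole. The fingers move at their own pace and stop on an object; the grip force is fixed at half the most. Time passes only in rows, so rows that do not move let the fingers close. It gives the time, the measured TCP pose, the force, the opening and the grip force at its end, in the units of the state.
- readout.state(): the state, without advancing time (a new reading comes with each control period).
- eyes.get_image(name): name is "scene" or "side" or "wrist"; returns a dict with "color" (480x640x3 uint8, red, green, blue), "K" (3x3 intrinsics, pixels), "pose" (4x4, takes a point from camera to world coordinates); the wrist camera has in their place "T_tool_cam" (4x4, takes a point from camera to tool coordinates, whose origin is the TCP and whose axes are the flange's). Camera axes: x right, y down, z forward; pixel columns grow to the right and rows downward; lengths in m; the calibration is good to about 2 mm. A picture is of the moment at which its call begins: read the wrist's pose just before it. There is no depth.
- robot.job_done(): hands the job in; it is judged then, once.
The state is a dict: "t": time; "q": joint angles; "qvel": joint speeds; "joint_torque": joint torques, N m; "eef_pos": TCP position; "tcp_rot": TCP orientation; "force": force on the tool from outside, world axes, zero at the start; "ft_torque": the same for the moment, N m; "grip_width": finger opening in m; "finger_force": force on a finger pad.
Only numpy, scipy, OpenCV 4.12 (cv2) and the standard library are available. Lean on these libraries where they do the work, as an engineer would, in place of code of your own. Each camera call takes 0.05 s, during which the arm holds its last target. There are 200 camera calls.

## Working session

There is one attempt and no reset: what is moved stays moved. The work goes in short steps, Python scripts to look and compute and a shell command to move; the robot and the scene stay as the last step left them, time stands still between calls to the robot, and variables do not carry over. Pictures are saved under pics/ and viewed, at most 10 in all, crops included, and the job is handed in when it is done.

```bash
mkdir -p pics; ls; python3 - <<'E'
from workcell import readout, eyes, robot
import cv2,numpy as np
s=readout.state();print(s)
for n in("scene","side"):
    i=eyes.get_image(n);cv2.imwrite(f"pics/{n}0.png",i["color"][...,::-1]);np.savez(f"{n}0.npz",**i);print(n,i["K"],i["pose"])
E
```

```text
pics
{'t': 0.0, 'q': array([ 1.30179103,  0.68998537, -0.19451015,  1.56639248,  0.15730205,
        0.90249068, -0.21511165]), 'qvel': array([-4.66369506e-04, -2.18574174e-03, -4.04563009e-04,  2.85199347e-04,
        2.47705784e-04,  3.80242395e-04, -2.75773585e-05]), 'joint_torque': array([-1.31183033e-04, -5.39599693e+01, -1.26700122e+00, -1.58538902e+01,
        8.96077487e-03,  9.29219183e-03, -1.42067861e-06]), 'eef_pos': array([ 0.18612185, -0.59593949,  0.23047018]), 'tcp_rot': array([-9.17797558e-04,  9.88554248e-01,  1.50862890e-01, -2.11758434e-04]), 'force': array([ 0.07930241,  0.19824787, -0.63387179]), 'ft_torque': array([0.02684528, 0.00712864, 0.00862198]), 'finger_force': 0.0, 'grip_width': 0.08528192036441228}
scene [[506.14933903   0.         319.11505392]
 [  0.         506.14933903 241.86750679]
 [  0.           0.           1.        ]] [[ 0.21762926  0.67400429 -0.70594314  1.36608883]
 [ 0.9758455  -0.13613674  0.17085766 -0.25682287]
 [ 0.019054   -0.72607507 -0.68735139  0.87559208]
 [ 0.          0.          0.          1.        ]]
side [[598.4947731    0.         327.73307028]
 [  0.         598.4947731  230.40631559]
 [  0.           0.           1.        ]] [[ 0.99071094 -0.0557873   0.12401453  0.34109374]
 [-0.13525799 -0.49841846  0.85632022 -1.31498682]
 [ 0.01403934 -0.86513977 -0.5013343   0.80793764]
 [ 0.          0.          0.          1.        ]]
```

View pics/scene0.png

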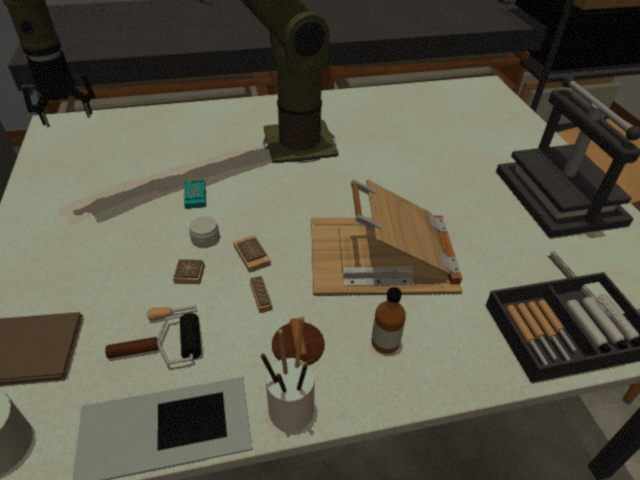

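View pics/side0.png

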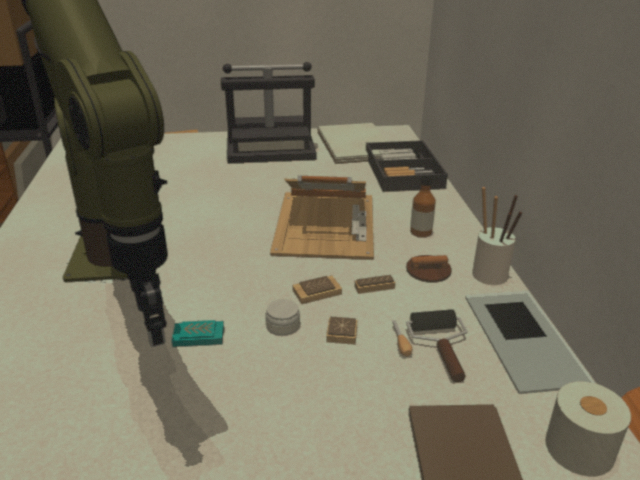

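Scene: the candidates are a turquoise one (195,193; excluded), a square one (189,271), a strip (261,293) and an oblong one (252,253; side 317,289). The last fits: it is the larger wood and grey-brown oblong. The flap is on the board at (370,240), its handle near (363,203). I'll confirm with enlarged crops.

```bash
python3 - <<'E'
import cv2,numpy as np
a=cv2.imread("pics/scene0.png");b=cv2.imread("pics/side0.png")
c=lambda i,x,y,w,h,W,H:cv2.resize(i[y:y+h,x:x+w],(W,H),interpolation=cv2.INTER_CUBIC)
# scene: x160-480,y170-320 at 2.5 ; side: x260-420 y160-310 at 4 (left) 
cv2.imwrite("pics/c1.png",c(a,220,170,250,150,800,480))   # 3.2x
cv2.imwrite("pics/c2.png",c(b,260,165,150,150,600,600))   # 4x
E
```

```text
(no output)
```

View pics/c1.png

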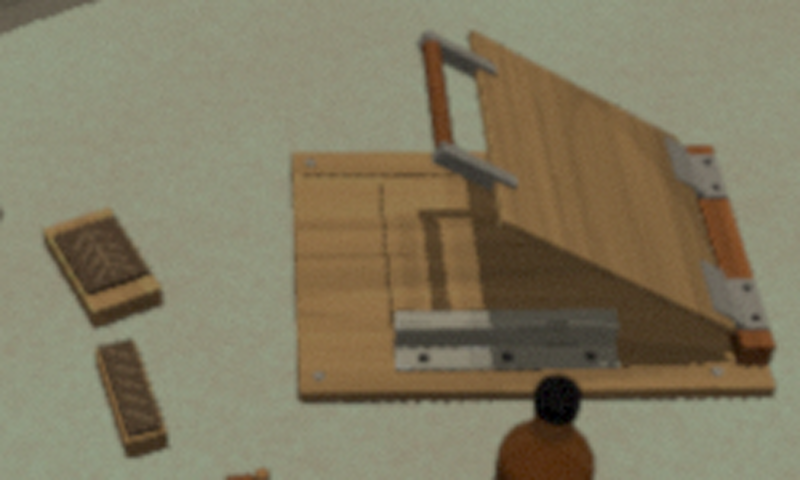

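View pics/c2.png

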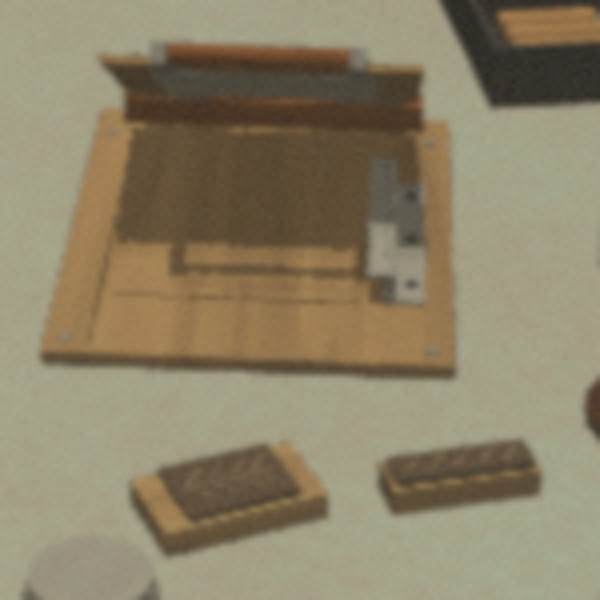

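The crops confirm the leaf-cut wooden block (crop1 102,258) as distinct from the narrow strip (130,395). The dowel spans (431,42)–(441,148) in crop1 and (165,52)–(352,60) in crop2. Next I'll fit poses to these pixels.

```bash
cat > fit.py <<'E'
import numpy as np
from scipy.optimize import least_squares
C={n:np.load(n+"0.npz") for n in("scene","side")}
def proj(n,P):
    T=np.linalg.inv(C[n]["pose"]);p=(T[:3,:3]@np.atleast_2d(P).T).T+T[:3,3];q=(C[n]["K"]@p.T).T;return q[:,:2]/q[:,2:]
c1=lambda L:(np.array(L,float)+.5)/3.2+[220,170]-.5
c2=lambda L:(np.array(L,float)+.5)/4+[260,165]-.5
def W(p,L):
    L=np.array(L,float);c,s=np.cos(p[2]),np.sin(p[2]);return np.c_[p[0]+c*L[:,0]-s*L[:,1],p[1]+s*L[:,0]+c*L[:,1],L[:,2]]
# board corners: (-x,-y),(+x,-y),(+x,+y),(-x,+y)
B=[[-.13,-.17,.012],[.13,-.17,.012],[.13,.17,.012],[-.13,.17,.012]]
b1=c1([[293,154],[299,392],[774,386]]);b2=c2([[42,353],[455,367],[447,122],[105,112]])
def rb(p):return np.r_[(proj("scene",W(p,B[:3]))-b1).ravel(),(proj("side",W(p,B))-b2).ravel()]
r=least_squares(rb,[.6,.1,0],loss="soft_l1");bd=r.x;print("board",bd,np.round(r.fun,1))
h1=c1([[431,40],[441,150]]);h2=c2([[165,52],[352,60]])
def H(a,dx):return[[dx-.057,.145-.255*np.cos(a),.038+.255*np.sin(a)],[dx+.057,.145-.255*np.cos(a),.038+.255*np.sin(a)]]
r=least_squares(lambda v:np.r_[(proj("scene",W(bd,H(*v)))-h1).ravel(),(proj("side",W(bd,H(*v)))-h2).ravel()],[.5,0])
a,dx=r.x;print("flap",a,dx,np.round(r.fun,1),"handle",W(bd,H(a,dx)).mean(0))
# rail lip top front edge, far top edge unknown: two ends
l1=c1([[395,311],[617,312]])
r=least_squares(lambda v:(proj("scene",W(bd,[[v[0]-.012,v[1]-.08,.0345],[v[0]-.012,v[1]+.08,.0345]]))-l1).ravel(),[.08,0])
print("rail local",r.x,np.round(r.fun,1),"world",W(bd,[[*r.x,.012]]))
# block, plywood top corners
K=[[-.05,-.028,.018],[-.05,.028,.018],[.05,.028,.018],[.05,-.028,.018]]
k1=c1([[43,231],[110,210],[160,288],[93,308]]);k2=c2([[132,487],[285,443],[327,497],[165,540]])
# scene order: near-robot-left, near-robot-right, far-right, far-left
def f(o):
    k2o=k2[o];return least_squares(lambda p:np.r_[(proj("scene",W(p,K))-k1).ravel(),(proj("side",W(p,K))-k2o).ravel()],[.55,-.1,.3],loss="soft_l1")
for o in([0,1,2,3],[3,0,1,2],[1,2,3,0]):
    r=f(o)
    if 1: print("block",r.cost,r.x,np.round(r.fun,1))
E
python3 fit.py
```

```text
board [ 0.53970991  0.09820694 -0.18630012] [-1.3 -1.2 -0.8 -0.2  0.4 -0.2 -0.2 -1.1  1.1 -0.5  1.1 -0.8 -0.6 -1.3]
flap 0.5544415195127192 -0.002057885509836725 [-0.8  1.4  0.5 -0.9  0.4 -0.  -0.6 -0.5] handle [0.5243886  0.02803089 0.17224948]
rail local [ 0.08819121 -0.01774356] [ 0.1  0.5 -0.1 -0.5] world [[0.62308855 0.06443525 0.012     ]]
block 133.10481807598302 [ 0.48161534 -0.20509353 -0.03317533] [  7.3  -4.5   8.9  -0.5  -2.2   3.5  -5.2   0.2   4.2   6.  -35.4   2.8
  -3.  -12.7  40.5  -9.4]
block 7.798879321529441 [ 0.47842937 -0.2119895   0.28046416] [-1.1 -1.3 -1.  -1.9  0.1 -1.  -0.8  0.7  0.2 -1.7 -0.6 -2.1  1.2 -0.7
  0.9 -1.2]
block 207.34066226142994 [ 0.48231309 -0.21079767  0.29736808] [ -0.7  -0.1  -0.7  -0.9   1.1  -0.2   0.3   1.8 -27.7  22.2 -47.8  -4.8
  32.5 -25.5  51.3   0.6]
```

```bash
cat > h.py <<'E'
import numpy as np,sys
from scipy.spatial.transform import Rotation as R
from workcell import readout
def go(x,y,z,yaw):
    "delta (tool axes, cm / rad) to TCP x,y,z pointing down with tool x at yaw"
    s=readout.state();q=s["tcp_rot"];r=R.from_quat([q[1],q[2],q[3],q[0]])
    t=R.from_euler("z",yaw)*R.from_euler("x",np.pi);d=np.array([x,y,z])-s["eef_pos"]
    print("t %.2f pos %s F %s w %.1f ff %.1f"%(s["t"],np.round(s["eef_pos"]*1e3,1),np.round(s["force"],1),s["grip_width"]*1e3,s["finger_force"]))
    print("turn",np.round((r.inv()*t).as_rotvec(),4),"shift now",np.round(r.inv().apply(d)*100,2),"shift after turn",np.round(t.inv().apply(d)*100,2))
if __name__=="__main__":go(*map(float,sys.argv[1:]))
E
python3 h.py .524 .028 .25 -.186
```

```text
t 0.10 pos [ 186.2 -596.   230.6] F [-0.4 -0.5 -0.1] w 85.3 ff 0.0
turn [-0.0016  0.0005  0.4889] shift now [ 50.86 -49.49  -1.87] shift after turn [ 21.66 -67.57  -1.94]
```

```bash
python3 -m crank '[[[0,0,0.122],[0,0,-0.5],4],[[0,0,0.122],[0,0,-0.5],4],[[0,0,0.122],[0,0,-0.5],4],[[0,0,0.122],[0,0,-0.5],4],[[0,0,0],[0.8,-2.4,0],4],[[0,0,0],[0.8,-2.4,0],4],[[0,0,0],[0.8,-2.4,0],4],[[0,0,0],[0.8,-2.4,0],4],[[0,0,0],[0.8,-2.4,0],4],[[0,0,0],[0.8,-2.4,0],4],[[0,0,0],[0.8,-2.4,0],4],[[0,0,0],[0.8,-2.4,0],4]]'
python3 -m crank '[[[0,0,0],[0.8,-2.4,0],4],[[0,0,0],[0.8,-2.4,0],4],[[0,0,0],[0.8,-2.4,0],4],[[0,0,0],[0.8,-2.4,0],4],[[0,0,0],[0.8,-2.4,0],4],[[0,0,0],[0.8,-2.4,0],4],[[0,0,0],[0.8,-2.4,0],4],[[0,0,0],[0.8,-2.4,0],4],[[0,0,0],[0.8,-2.4,0],4],[[0,0,0],[0.8,-2.4,0],4],[[0,0,0],[0.8,-2.4,0],4],[[0,0,0],[0.8,-2.4,0],4]]'
python3 h.py .524 .028 .25 -.186
```

```text
t: 1.1
eef_pos: [0.2849, -0.4183, 0.2511]
tcp_rot: [-0.0, 0.996, -0.092, -0.0]
force: [0.6, -0.1, 0.4]
grip_width: 0.0399
finger_force: 0.0
t: 2.1
eef_pos: [0.4323, -0.153, 0.2511]
tcp_rot: [-0.0, 0.996, -0.092, -0.0]
force: [-0.3, 0.1, -0.2]
grip_width: 0.0398
finger_force: 0.0
t 2.10 pos [ 432.3 -153.   251.1] F [-0.3  0.1 -0.2] w 39.8 ff 0.0
turn [0.     0.0006 0.0009] shift now [  5.69 -19.48   0.11] shift after turn [  5.67 -19.48   0.11]
```

```bash
python3 -m crank '[[[0,0,0],[0.7,-2.4,0],4],[[0,0,0],[0.7,-2.4,0],4],[[0,0,0],[0.7,-2.4,0],4],[[0,0,0],[0.7,-2.4,0],4],[[0,0,0],[0.7,-2.4,0],4],[[0,0,0],[0.7,-2.4,0],4],[[0,0,0],[0.7,-2.4,0],4],[[0,0,0],[0.7,-2.4,0],4],[[0,0,0],[0,-0.2,0],4],[[0,0,0],[0,0,0],4]]'
python3 - <<'E'
from workcell import readout,eyes
import numpy as np,cv2
s=readout.state();i=eyes.get_image("wrist");cv2.imwrite("pics/w1.png",i["color"][...,::-1])
np.savez("w1.npz",pos=s["eef_pos"],rot=s["tcp_rot"],**i);print(s["eef_pos"],i["K"],i["T_tool_cam"])
E
```

```text
t: 2.93
eef_pos: [0.5229, 0.0281, 0.2509]
tcp_rot: [-0.0, 0.996, -0.091, -0.0]
force: [-1.3, -0.9, 1.1]
grip_width: 0.0396
finger_force: 0.0
[0.52291895 0.02807135 0.25085392] [[349.44907698   0.         316.23542726]
 [  0.         349.44907698 235.4012183 ]
 [  0.           0.           1.        ]] [[ 1.34407771e-04 -9.60480828e-01 -2.78346116e-01  7.03137022e-02]
 [ 9.99999946e-01  2.12133015e-04 -2.49121245e-04  1.36195346e-04]
 [ 2.98322581e-04 -2.78346067e-01  9.60480806e-01 -1.43785643e-01]
 [ 0.00000000e+00  0.00000000e+00  0.00000000e+00  1.00000000e+00]]
```

View pics/w1.png

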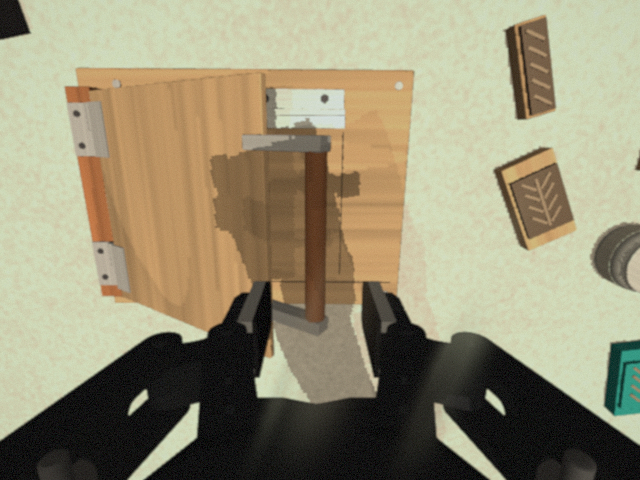

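The wrist view shows the dowel from (316,152) to (316,322) between the fingers, the rail's lip edge at row ~127 with its right end at column 344, the board corners at (77,68), (413,71), (396,304), and the block at (538,198).

```bash
cat > wr.py <<'E'
import numpy as np
from scipy.spatial.transform import Rotation as R
def ray(f,uv,z):
    d=np.load(f);q=d["rot"];r=R.from_quat([q[1],q[2],q[3],q[0]]).as_matrix();T=d["T_tool_cam"]
    o=d["pos"]+r@T[:3,3];uv=np.atleast_2d(uv);v=(r@T[:3,:3]@np.linalg.inv(d["K"])@np.c_[uv,np.ones(len(uv))].T).T
    return o+v*((z-o[2])/v[:,2:])
E
python3 - <<'E'
from wr import *
f="w1.npz";pr=lambda n,a:print(n,np.round(a*1e3,1).tolist())
h=ray(f,[[316,152],[316,322]],.172);pr("dowel",h);print(np.arctan2(*(h[0]-h[1])[[1,0]]))
b=ray(f,[[77,68],[413,71],[396,304]],.012);pr("board",b)
print("edges",np.linalg.norm(b[0]-b[1]),np.linalg.norm(b[1]-b[2]),"yaw",np.arctan2(*(b[1]-b[2])[[1,0]]),np.arctan2(*(b[0]-b[1])[[1,0]])-np.pi/2,"centre",(b[0]+b[2])/2)
pr("lip",ray(f,[[344,127]],.0345))
k=ray(f,[[510,182],[553,163],[576,214],[530,235]],.023);pr("lino",k.mean(0))
E
```

```text
dowel [[581.6, 17.4, 172.0], [465.2, 38.8, 172.0]]
-0.1815631313444198
board [[697.7, 239.7, 12.0], [634.3, -90.9, 12.0], [380.6, -43.8, 12.0]]
edges 0.336610171105062 0.258030970810806 yaw -0.1837726387702132 -0.18968232903460125 centre [0.53914603 0.097956   0.012     ]
lip [[593.7, -12.6, 34.5]]
lino [482.2, -211.3, 23.0]
```

```bash
python3 -m crank '[[[0,0,0],[0,0,1.6],4],[[0,0,0],[0,0,1.6],4],[[0,0,0],[0,0,1.6],4],[[0,0,0],[0,0,1.6],4],[[0,0,0],[0,0,1.6],4],[[0,0,0],[0,0,1.6],4],[[0,0,0],[0,0,0],4]]'; python3 -m crank '[[[0,0,0],[0,0,0],0],[[0,0,0],[0,0,0],0],[[0,0,0],[0,0,0],0],[[0,0,0],[0,0,0],0],[[0,0,0],[0,0,0],0],[[0,0,0],[0,0,0],0]]'
```

```text
t: 3.57
eef_pos: [0.5201, 0.024, 0.1529]
tcp_rot: [0.001, 0.996, -0.094, -0.003]
force: [-1.0, -0.4, -0.2]
grip_width: 0.0404
finger_force: 0.0
t: 4.07
eef_pos: [0.5234, 0.0287, 0.156]
tcp_rot: [-0.002, 0.996, -0.092, 0.001]
force: [0.5, 5.0, -6.9]
grip_width: 0.0117
finger_force: 58.4
```

```bash
python3 -m crank '[[[0,0,0],[0,0,0],0],[[0,0,0],[0,0,0],0],[[0,0,0],[0,0,0],0]]'; python3 - <<'E'
from workcell import readout,eyes
import numpy as np,cv2
i=eyes.get_image("wrist")["color"][...,::-1];j=eyes.get_image("side")["color"][...,::-1]
a=cv2.resize(i[140:420,180:460],(400,400));b=cv2.resize(j[130:230,250:350],(400,400),interpolation=cv2.INTER_CUBIC)
cv2.imwrite("pics/w2.png",np.hstack([a,b]))
E
```

```text
t: 4.32
eef_pos: [0.5234, 0.0287, 0.156]
tcp_rot: [-0.002, 0.996, -0.092, 0.001]
force: [1.0, 7.2, -6.2]
grip_width: 0.0122
finger_force: 58.4
```

View pics/w2.png

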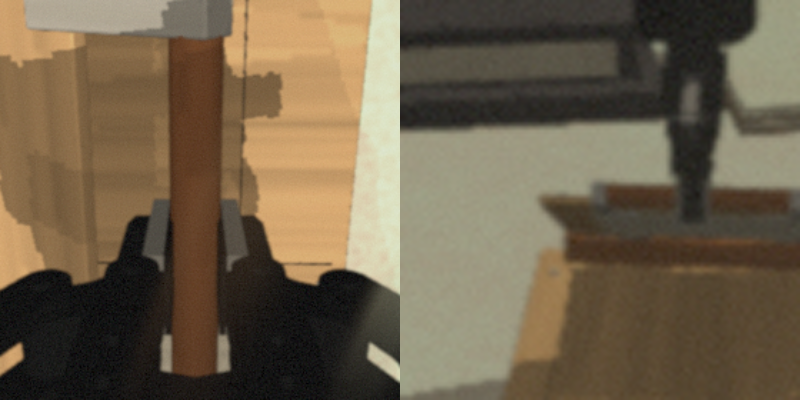

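The dowel is pinched centrally between the pads (wrist crop 197,230), with the fingertips just below it. Next I'll work out the arc rows.

```bash
python3 - <<'E'
import numpy as np
a=np.linspace(.56,1.571,25);p=25.5*np.c_[np.cos(a),-np.sin(a)]
c=np.round(p-p[0],1);print(np.round(np.diff(c,axis=0),1).tolist())
E
```

```text
[[-0.6, -0.9], [-0.6, -0.9], [-0.7, -0.8], [-0.7, -0.8], [-0.7, -0.8], [-0.8, -0.8], [-0.8, -0.7], [-0.8, -0.7], [-0.8, -0.6], [-0.9, -0.7], [-0.9, -0.5], [-1.0, -0.6], [-0.9, -0.5], [-1.0, -0.4], [-1.0, -0.4], [-1.0, -0.4], [-1.0, -0.4], [-1.0, -0.2], [-1.1, -0.3], [-1.0, -0.2], [-1.1, -0.2], [-1.1, -0.1], [-1.0, 0.0], [-1.1, -0.1]]
```

```bash
python3 -m crank '[[[0,0,0],[0,-0.6,-0.9],0],[[0,0,0],[0,-0.6,-0.9],0],[[0,0,0],[0,-0.7,-0.8],0],[[0,0,0],[0,-0.7,-0.8],0],[[0,0,0],[0,0,0],0]]'; python3 h.py .5665 .2407 .2745 -.186
```

```text
t: 4.83
eef_pos: [0.528, 0.0533, 0.1911]
tcp_rot: [-0.001, 0.996, -0.092, 0.001]
force: [0.3, 3.9, -1.2]
grip_width: 0.0116
finger_force: 58.8
t 4.83 pos [528.   53.3 191.1] F [ 0.3  3.9 -1.2] w 11.6 ff 58.8
turn [-0.0015 -0.0016  0.0024] shift now [  0.37 -19.14  -8.31] shift after turn [  0.32 -19.12  -8.34]
```

```bash
python3 -m crank '[[[0,0,0],[0,-0.7,-0.8],0],[[0,0,0],[0,-0.8,-0.8],0],[[0,0,0],[0,-0.8,-0.7],0],[[0,0,0],[0,-0.8,-0.7],0],[[0,0,0],[0,-0.8,-0.6],0],[[0,0,0],[0,-0.9,-0.7],0],[[0,0,0],[0,-0.9,-0.5],0],[[0,0,0],[0,-1.0,-0.6],0],[[0,0,0],[0,-0.9,-0.5],0],[[0,0,0],[0,-1.0,-0.4],0],[[0,0,0],[0,0,0],0]]'; python3 h.py .5665 .2407 .2745 -.186
```

```text
t: 5.75
eef_pos: [0.5434, 0.134, 0.2558]
tcp_rot: [0.002, 0.996, -0.093, 0.001]
force: [-6.5, -7.6, 18.1]
grip_width: 0.012
finger_force: 59.4
t 5.75 pos [543.4 134.  255.8] F [-6.5 -7.6 18.1] w 12.0 ff 59.4
turn [ 0.0043 -0.0015 -0.0007] shift now [  0.29 -10.91  -1.92] shift after turn [  0.29 -10.92  -1.87]
```

```bash
python3 -m crank '[[[0,0,0],[0,0,0],0],[[0,0,0],[0,0,0],0],[[0,0,0],[0,0,0],0]]'
```

```text
t: 6.0
eef_pos: [0.5434, 0.1337, 0.2556]
tcp_rot: [0.002, 0.996, -0.094, 0.001]
force: [-4.5, -7.0, 17.0]
grip_width: 0.0115
finger_force: 59.3
```

```bash
python3 -m crank '[[[0,0,0],[0,0.1,-0.2],0],[[0,0,0],[0,0,0],0],[[0,0,0],[0,0,0],0]]'
```

```text
t: 6.25
eef_pos: [0.5434, 0.134, 0.2559]
tcp_rot: [0.001, 0.996, -0.093, 0.0]
force: [-2.3, -5.1, 9.4]
grip_width: 0.0121
finger_force: 60.3
```

```bash
python3 -m crank '[[[0,0,0],[0,-0.9,-0.6],0],[[0,0,0],[0,-0.95,-0.5],0],[[0,0,0],[0,-1,-0.4],0],[[0,0,0],[0,-1,-0.35],0],[[0,0,0],[0,-1,-0.3],0],[[0,0,0],[0,-1.05,-0.25],0],[[0,0,0],[0,0,0],0],[[0,0,0],[0,0,0],0]]'; python3 h.py .5665 .2407 .282 -.186
```

```text
t: 6.92
eef_pos: [0.5552, 0.1967, 0.2788]
tcp_rot: [-0.002, 0.996, -0.091, 0.001]
force: [4.9, 1.2, -6.2]
grip_width: 0.0116
finger_force: 58.8
t 6.92 pos [555.2 196.7 278.8] F [ 4.9  1.2 -6.2] w 11.6 ff 58.8
turn [-0.004  -0.0022  0.0033] shift now [ 0.31 -4.53 -0.31] shift after turn [ 0.3  -4.53 -0.32]
```

```bash
python3 - <<'E'
import numpy as np
from scipy.optimize import least_squares
P=np.array([[.2163,.156],[.1914,.1911],[.1092,.2557],[.0453,.2788]])
for fr in(0,1):
    r=least_squares(lambda v:np.hypot(P[:,0]+v[0],P[:,1]-v[1])-(.255+fr*v[2]),[0,.02,0]);print(r.x,r.fun*1e3)
    x=r.x;print(np.arctan2(P[:,1]-x[1],P[:,0]+x[0]))
E
```

```text
[0.00473769 0.02827088 0.        ] [ 0.28883844 -0.0817419  -0.62664424  0.47722466]
[0.52398194 0.69287299 1.10636414 1.37366227]
[0.01195702 0.01825385 0.01170556] [-0.10610975  0.183681   -0.13531524  0.05774399]
[0.5429667  0.70447317 1.09898197 1.35447716]
```

```bash
python3 -m crank '[[[0,0,0],[0,-1,-0.1],0],[[0,0,0],[0,-1,-0.1],0],[[0,0,0],[0,-1,-0.1],0],[[0,0,0],[0,-1,0],0],[[0,0,0],[0,-0.8,0],0],[[0,0,0],[0,0,0],0],[[0,0,0],[0,0,0],0]]'; python3 h.py .5665 .2407 .282 -.186; python3 - <<'E'
from workcell import readout,eyes
import numpy as np,cv2
j=eyes.get_image("side")["color"][...,::-1];k=eyes.get_image("scene")["color"][...,::-1]
cv2.imwrite("pics/s3.png",np.vstack([cv2.resize(k[140:300,320:480],(600,600),interpolation=cv2.INTER_CUBIC)]))
cv2.imwrite("pics/scene3.png",k);cv2.imwrite("pics/side3.png",j)
E
```

```text
t: 7.5
eef_pos: [0.5641, 0.2431, 0.2828]
tcp_rot: [-0.002, 0.996, -0.092, 0.002]
force: [1.9, 0.2, 6.1]
grip_width: 0.012
finger_force: 62.1
t 7.50 pos [564.1 243.1 282.8] F [1.9 0.2 6.1] w 12.0 ff 62.1
turn [-0.0042 -0.0029  0.0023] shift now [0.28 0.19 0.08] shift after turn [0.28 0.19 0.08]
```

View pics/s3.png

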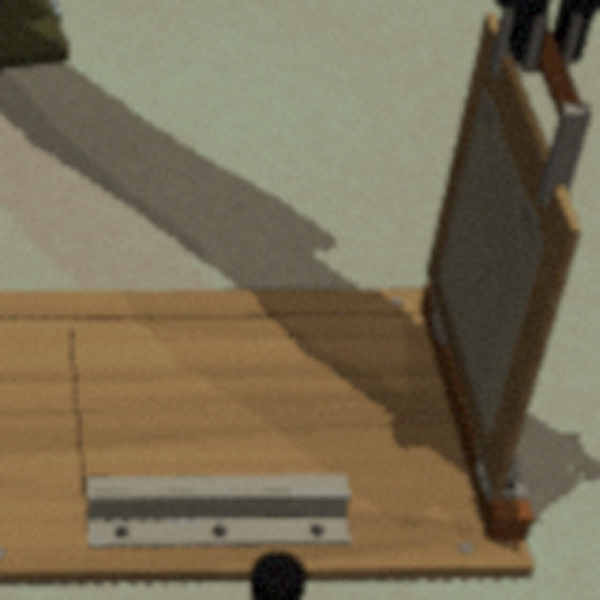

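```bash
sed -i '/^r=\|^def f\|^for\|^    k2o\|^    r=\|^    if\|^a,dx\|^print/d' fit.py; cat > ang.py <<'E'
from fit import *
bd=np.array([.5395,.098,-.186])
for a in(1.45,1.5,1.571,1.62,1.67):
    P=[[x,.145-r*np.cos(a),.038+r*np.sin(a)] for x,r in((-.002-.057,.255),(-.002+.057,.255),(.1,.02),(.1,.215),(-.1,.215))]
    print(a,np.round((proj("scene",W(bd,P))-[320,140])*3.75).astype(int).tolist(),np.round((proj("side",W(bd,P[:2]))),1).tolist())
E
python3 ang.py; python3 - <<'E'
import cv2,numpy as np
j=cv2.imread("pics/side3.png");cv2.imwrite("pics/s4.png",cv2.resize(j[130:250,255:415],(800,600),interpolation=cv2.INTER_CUBIC))
E
```

```text
1.45 [[461, -5], [506, 111], [491, 475], [519, 222], [442, 15]] [[307.1, 107.5], [349.9, 108.7]]
1.5 [[483, -7], [530, 109], [493, 475], [540, 221], [460, 14]] [[307.5, 105.5], [350.0, 106.8]]
1.571 [[515, -8], [564, 108], [495, 475], [569, 220], [485, 13]] [[308.0, 103.1], [350.1, 104.4]]
1.62 [[536, -7], [587, 108], [497, 475], [588, 220], [502, 14]] [[308.4, 101.8], [350.2, 103.0]]
1.67 [[557, -6], [610, 110], [498, 475], [608, 221], [520, 15]] [[308.7, 100.7], [350.3, 101.9]]
```

View pics/s4.png

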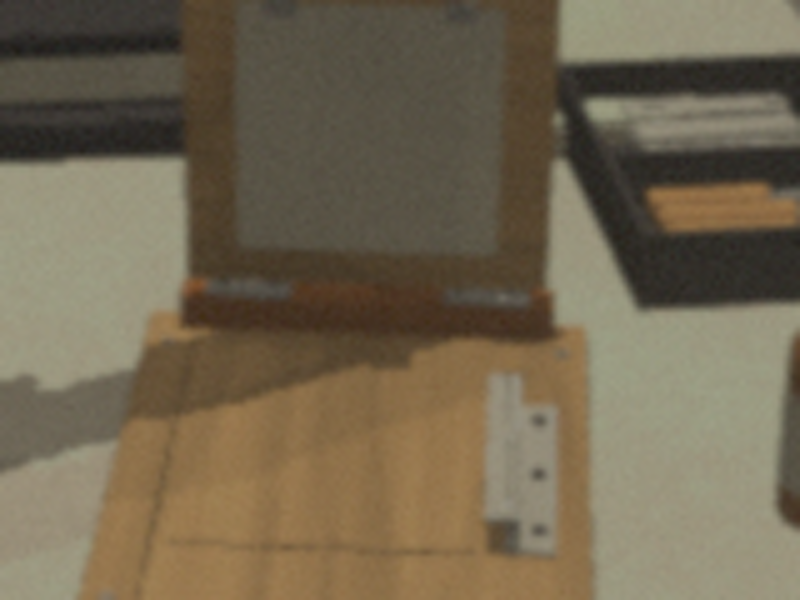

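The flap stands square: in the scene crop the dowel's far end at (566,105) and the flap corner at (568,218) match a predicted angle of about 1.57–1.58. In the side crop the rail is clear. I'll let go and rise.

```bash
python3 -m crank '[[[0,0,0],[0,0,0],3.6],[[0,0,0],[0,0,0],3.6],[[0,0,0],[0,0,0],3.6],[[0,0,0],[0,0,0],3.6],[[0,0,0],[0,0,-1],3.6],[[0,0,0],[0,0,-1.5],3.6],[[0,0,0],[0,0,-1.5],3.6],[[0,0,0],[0,0,-1.5],3.6],[[0,0,0],[0,0,-1],3.6],[[0,0,0],[0,0,0],3.6]]'; python3 h.py .481 -.2115 .20 -.186
```

```text
t: 8.43
eef_pos: [0.5641, 0.241, 0.3491]
tcp_rot: [-0.001, 0.996, -0.093, 0.002]
force: [-0.2, -0.1, 0.5]
grip_width: 0.0361
finger_force: 0.0
t 8.43 pos [564.1 241.  349.1] F [-0.2 -0.1  0.5] w 36.1 ff 0.0
turn [-0.0031 -0.0039  0.0007] shift now [ 0.11 46.05 14.76] shift after turn [ 0.2  46.01 14.91]
```

```bash
python3 -m crank '[[[0,0,0],[0,2.6,0],8.5],[[0,0,0],[0,2.6,0],8.5],[[0,0,0],[0,2.6,0],8.5],[[0,0,0],[0,2.6,0],8.5],[[0,0,0],[0,2.6,1],8.5],[[0,0,0],[0,2.6,1],8.5],[[0,0,0],[0,2.6,1],8.5],[[0,0,0],[0,2.6,1],8.5],[[0,0,0],[0,2.6,1],8.5],[[0,0,0],[0,2.6,1],8.5],[[0,0,0],[0,2.6,1],8.5],[[0,0,0],[0,2.6,1],8.5]]'; python3 -m crank '[[[0,0,0],[0,2.5,1],8.5],[[0,0,0],[0,2.5,1],8.5],[[0,0,0],[0,2.5,1],8.5],[[0,0,0],[0,2.5,1],8.5],[[0,0,0],[0,2.4,1],8.5],[[0,0,0],[0,2.4,1],8.5],[[0,0,-0.12],[0,0,0.4],8.5],[[0,0,-0.12],[0,0,0.4],8.5],[[0,0,-0.12],[0,0,0],8.5],[[0,0,-0.106],[0,0,0],8.5],[[0,0,0],[0,0,0],8.5],[[0,0,0],[0,0,0],8.5]]'; python3 - <<'E'
from workcell import readout,eyes
import numpy as np,cv2
s=readout.state();i=eyes.get_image("wrist");cv2.imwrite("pics/w5.png",i["color"][...,::-1])
np.savez("w5.npz",pos=s["eef_pos"],rot=s["tcp_rot"],**i);print(s["eef_pos"])
E
```

```text
t: 9.43
eef_pos: [0.5046, -0.0673, 0.2654]
tcp_rot: [-0.0, 0.996, -0.092, -0.001]
force: [0.5, 0.1, 0.6]
grip_width: 0.0851
finger_force: 0.0
t: 10.43
eef_pos: [0.4779, -0.2117, 0.1979]
tcp_rot: [-0.0, 0.99, 0.138, -0.0]
force: [-0.5, 0.5, -0.4]
grip_width: 0.0849
finger_force: 0.0
[ 0.47787347 -0.21166068  0.19792234]
```

View pics/w5.png

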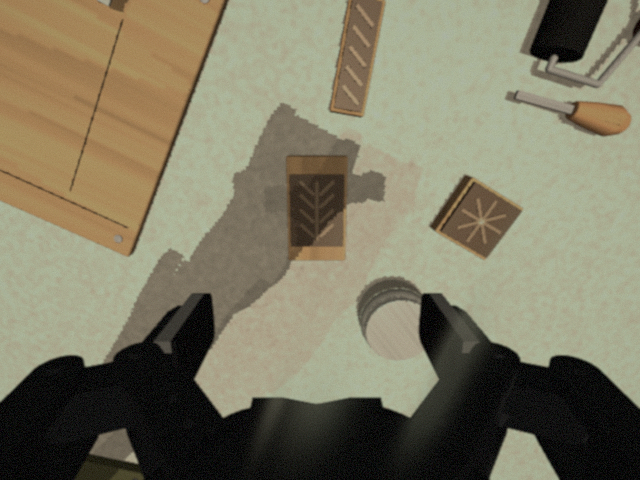

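The block is at image centre (317,208), with corners (288,156), (347,156), (346,260), (289,260). The ink tin's top is near (398,330), to the right of and behind the block.

```bash
python3 - <<'E'
from wr import *
f="w5.npz"
k=ray(f,[[288,156],[347,156],[346,260],[289,260]],.018);c=k.mean(0);y=np.arctan2(*((k[0]+k[1]-k[2]-k[3]))[[1,0]])
print("block",c,y,np.linalg.norm(k[0]-k[1]),np.linalg.norm(k[1]-k[2]))
q=ray(f,[[298,174],[344,174],[341,247],[295,247]],.023);print(q.mean(0))
t=ray(f,[[398,330],[363,330],[398,298]],.045);e=np.array([np.cos(y),np.sin(y)]);n=np.array([-e[1],e[0]])
for p in t:print("tin local",(p[:2]-c[:2])@e,(p[:2]-c[:2])@n)
import h;h.go(c[0],c[1],.05,y)
E
```

```text
block [ 0.47931688 -0.21223466  0.018     ] 0.2787554635061515 0.05338312651082482 0.10003064162353711
[ 0.47957211 -0.2140418   0.023     ]
tin local -0.11150482586087816 -0.0771440960148813
tin local -0.11148558901096557 -0.04357507459085797
tin local -0.07778884477339454 -0.07497963040982171
t 10.48 pos [ 478.  -211.7  198. ] F [-0.7  0.3  0.2] w 84.9 ff 0.0
turn [-0.0005  0.0004 -0.001 ] shift now [ 0.12  0.1  14.8 ] shift after turn [ 0.11  0.09 14.8 ]
```

```bash
python3 -m crank '[[[0,0,0],[0.1,0.1,2],8.5],[[0,0,0],[0,0,2],8.5],[[0,0,0],[0,0,2],8.5],[[0,0,0],[0,0,2],8.5],[[0,0,0],[0,0,2],8.5],[[0,0,0],[0,0,2],8.5],[[0,0,0],[0,0,2],8.5],[[0,0,0],[0,0,2],8.5],[[0,0,0],[0,0,2],8.5],[[0,0,0],[0,0,1],8.5],[[0,0,0],[0,0,0],8.5]]'; python3 -m crank '[[[0,0,0],[0,0,0.3],8.5],[[0,0,0],[0,0,0.3],8.5],[[0,0,0],[0,0,0],4.5],[[0,0,0],[0,0,0],4.5],[[0,0,0],[0,0,0],4.5],[[0,0,0],[0,0,0],4.5],[[0,0,0],[0,0,0],4.5],[[0,0,0],[0,0,0],4.5]]'; python3 h.py .481 -.2115 .1 .2788
```

```text
t: 11.4
eef_pos: [0.4784, -0.2118, 0.0065]
tcp_rot: [-0.001, 0.99, 0.14, -0.002]
force: [-0.8, 0.6, 0.9]
grip_width: 0.0853
finger_force: 0.0
t: 12.07
eef_pos: [0.4799, -0.2126, 0.0035]
tcp_rot: [0.0, 0.99, 0.14, 0.001]
force: [-0.7, 0.4, 6.4]
grip_width: 0.0542
finger_force: 63.7
t 12.07 pos [ 479.9 -212.6    3.5] F [-0.7  0.4  6.4] w 54.2 ff 63.7
turn [ 0.0009 -0.0011  0.0018] shift now [ 0.15 -0.06 -9.65] shift after turn [ 0.14 -0.07 -9.65]
```

```bash
python3 -m crank '[[[0,0,0],[0,0,-0.6],4.5],[[0,0,0],[0,0,-1],4.5],[[0,0,0],[0,0,-2],4.5],[[0,0,0],[0,0,-2],4.5],[[0,0,0],[0,0,-2],4.5],[[0,0,0],[0,0,-2],4.5],[[0,0,0.1],[0,0,0],4.5],[[0,0,0.1],[0,0,0],4.5],[[0,0,0.1],[0,0,0],4.5],[[0,0,0.1],[0,0,0],4.5],[[0,0,0.065],[0,0,0],4.5],[[0,0,0],[0,0,0],4.5]]'; python3 h.py .5234 .0827 .06 -.186
```

```text
t: 13.07
eef_pos: [0.4796, -0.2124, 0.0992]
tcp_rot: [0.0, 0.996, -0.093, 0.0]
force: [0.2, 0.3, -0.3]
grip_width: 0.0546
finger_force: 63.4
t 13.07 pos [ 479.6 -212.4   99.2] F [ 0.2  0.3 -0.3] w 54.6 ff 63.4
turn [ 0.0002 -0.0008  0.0002] shift now [ -1.15 -29.81   3.91] shift after turn [ -1.15 -29.81   3.92]
```

```bash
python3 -m crank '[[[0,0,0],[-0.1,-2.5,0],4.5],[[0,0,0],[-0.1,-2.5,0],4.5],[[0,0,0],[-0.1,-2.5,0],4.5],[[0,0,0],[-0.1,-2.5,0],4.5],[[0,0,0],[-0.1,-2.5,0],4.5],[[0,0,0],[-0.1,-2.5,0],4.5],[[0,0,0],[-0.1,-2.5,0],4.5],[[0,0,0],[-0.1,-2.5,0],4.5],[[0,0,0],[-0.1,-2.5,0],4.5],[[0,0,0],[-0.1,-2.5,0],4.5],[[0,0,0],[-0.1,-2.5,0],4.5],[[0,0,0],[0,-2.3,0],4.5]]'; python3 -m crank '[[[0,0,0],[0,0,1.3],4.5],[[0,0,0],[0,0,1.3],4.5],[[0,0,0],[0,0,1.3],4.5],[[0,0,0],[0,0,1.2],4.5],[[0,0,0],[0,0,1],4.5],[[0,0,0],[0,0,0],4.5]]'; python3 h.py .5234 .0827 .0155 -.186; python3 - <<'E'
from workcell import readout,eyes
import numpy as np,cv2
s=readout.state();i=eyes.get_image("wrist");cv2.imwrite("pics/w6.png",i["color"][...,::-1])
np.savez("w6.npz",pos=s["eef_pos"],rot=s["tcp_rot"],**i)
E
```

```text
t: 14.07
eef_pos: [0.5231, 0.0844, 0.0989]
tcp_rot: [-0.0, 0.996, -0.09, -0.0]
force: [0.7, 0.3, -0.8]
grip_width: 0.0544
finger_force: 63.4
t: 14.57
eef_pos: [0.5222, 0.0824, 0.0358]
tcp_rot: [0.0, 0.996, -0.092, -0.001]
force: [-0.1, -0.7, 0.2]
grip_width: 0.0539
finger_force: 63.4
t 14.57 pos [522.2  82.4  35.8] F [-0.1 -0.7  0.2] w 53.9 ff 63.4
turn [0.0007 0.0027 0.0025] shift now [ 0.12 -0.06  2.03] shift after turn [ 0.11 -0.06  2.03]
```

View pics/w6.png

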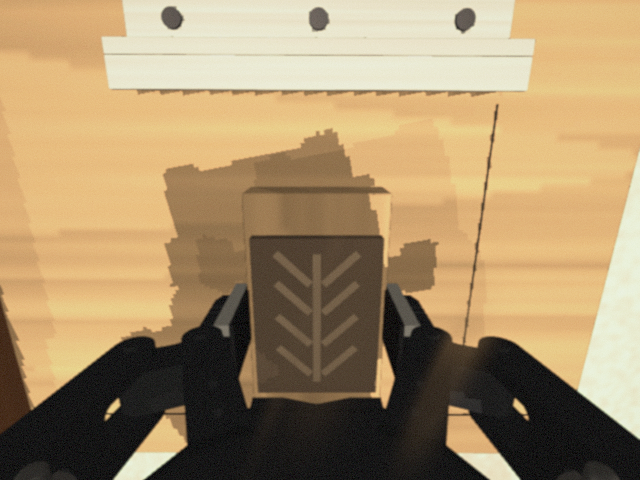

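The wrist view shows the block held squarely, its front end at row ~190 parallel to the rail's lip edge (row ~91, columns 105–530), and centred on the rail.

```bash
python3 - <<'E'
from wr import *
f="w6.npz";e=np.array([.9828,-.1849]);n=np.array([.1849,.9828]);c=np.array([.5395,.098]);L=lambda a:[[round(float((p[:2]-c)@e),4),round(float((p[:2]-c)@n),4)] for p in a]
print("lip",L(ray(f,[[105,90],[530,92]],.0345)))
tcp=np.load(f)["pos"];print("tcp",L([tcp]))
print("front",L(ray(f,[[245,191],[390,191]],tcp[2]-.0035+.018)))
E
```

```text
lip [[0.0723, 0.0629], [0.072, -0.1009]]
tcp [[-0.0141, -0.0186]]
front [[0.0359, 0.0079], [0.036, -0.0459]]
```

```bash
python3 -m crank '[[[0,0,0],[0.1,0,0.6],4.5],[[0,0,0],[0,0,0.6],4.5],[[0,0,0],[0,0,0.5],4.5],[[0,0,0],[0,0,0],4.5],[[0,0,0],[0,0,0],4.5]]'; for i in 1; do python3 -m crank '[[[0,0,0],[0,0,0.1],4.5],[[0,0,0],[0,0,0],4.5],[[0,0,0],[0,0,0],4.5]]'; python3 -m crank '[[[0,0,0],[0,0,0.1],4.5],[[0,0,0],[0,0,0],4.5],[[0,0,0],[0,0,0],4.5]]'; python3 -m crank '[[[0,0,0],[0,0,0.1],4.5],[[0,0,0],[0,0,0],4.5],[[0,0,0],[0,0,0],4.5]]'; done; python3 h.py .5226 .0825 .0155 -.186
```

```text
t: 15.03
eef_pos: [0.5241, 0.0823, 0.0201]
tcp_rot: [0.0, 0.996, -0.092, -0.0]
force: [-0.2, 0.1, 0.1]
grip_width: 0.0544
finger_force: 63.4
t: 15.28
eef_pos: [0.5244, 0.0824, 0.0194]
tcp_rot: [0.0, 0.996, -0.092, 0.0]
force: [0.4, 0.1, -1.1]
grip_width: 0.0547
finger_force: 63.4
t: 15.53
eef_pos: [0.5243, 0.0824, 0.0183]
tcp_rot: [0.0, 0.996, -0.092, 0.0]
force: [0.0, 0.1, -1.5]
grip_width: 0.0541
finger_force: 63.4
t: 15.78
eef_pos: [0.5242, 0.0824, 0.0172]
tcp_rot: [0.0, 0.996, -0.092, 0.0]
force: [0.2, -0.1, -0.8]
grip_width: 0.0545
finger_force: 63.4
t 15.78 pos [524.2  82.4  17.2] F [ 0.2 -0.1 -0.8] w 54.5 ff 63.4
turn [ 0.0001 -0.      0.0018] shift now [-0.16  0.02  0.17] shift after turn [-0.16  0.02  0.17]
```

```bash
python3 -m crank '[[[0,0,0],[0,0,0.1],4.5],[[0,0,0],[0,0,0],4.5],[[0,0,0],[0,0,0],4.5]]'; python3 -m crank '[[[0,0,0],[0,0,0.1],4.5],[[0,0,0],[0,0,0],4.5],[[0,0,0],[0,0,0],4.5]]'; python3 -m crank '[[[0,0,0],[0,0,0.05],4.5],[[0,0,0],[0,0,0],4.5],[[0,0,0],[0,0,0],4.5]]'
```

```text
t: 16.03
eef_pos: [0.5242, 0.0823, 0.0162]
tcp_rot: [0.0, 0.996, -0.092, -0.0]
force: [0.9, -0.6, -0.8]
grip_width: 0.0543
finger_force: 63.4
t: 16.28
eef_pos: [0.5243, 0.0824, 0.0155]
tcp_rot: [-0.0, 0.996, -0.092, 0.0]
force: [0.0, 0.2, 2.6]
grip_width: 0.0544
finger_force: 63.8
t: 16.53
eef_pos: [0.5244, 0.0824, 0.0155]
tcp_rot: [-0.0, 0.996, -0.092, 0.0]
force: [-1.4, 0.2, 7.5]
grip_width: 0.0546
finger_force: 64.4
```

```bash
python3 -m crank '[[[0,0,0],[0.3,0,-0.05],4.5],[[0,0,0],[0.5,0,0],4.5],[[0,0,0],[0.5,0,0],4.5],[[0,0,0],[0.5,0,0],4.5],[[0,0,0],[0.5,0,0],4.5],[[0,0,0],[0.4,0,0],4.5],[[0,0,0],[0.3,0,0],4.5],[[0,0,0],[0,0,0],4.5],[[0,0,0],[0,0,0],4.5]]'; python3 h.py .5726 .0735 .0155 -.186
```

```text
t: 17.28
eef_pos: [0.5504, 0.0773, 0.0155]
tcp_rot: [0.0, 0.996, -0.092, -0.003]
force: [-6.8, 0.9, 9.8]
grip_width: 0.0544
finger_force: 64.7
t 17.28 pos [550.4  77.3  15.5] F [-6.8  0.9  9.8] w 54.4 ff 64.7
turn [0.0008 0.0066 0.0026] shift now [ 2.25 -0.03 -0.02] shift after turn [ 2.25 -0.03 -0.  ]
```

```bash
python3 -m crank '[[[0,0,0],[0,0,-0.1],4.5],[[0,0,0],[0.3,0,0],4.5],[[0,0,0],[0.3,0,0],4.5],[[0,0,0],[0.3,0,0],4.5],[[0,0,0],[0.2,0,0],4.5],[[0,0,0],[0,0,0],4.5],[[0,0,0],[0,0,0],4.5]]'; python3 h.py .5726 .0735 .0155 -.186
```

```text
t: 17.87
eef_pos: [0.5648, 0.0747, 0.0162]
tcp_rot: [0.0, 0.996, -0.092, 0.0]
force: [0.8, 0.4, -0.7]
grip_width: 0.0544
finger_force: 63.5
t 17.87 pos [564.8  74.7  16.2] F [ 0.8  0.4 -0.7] w 54.4 ff 63.5
turn [ 0.0001 -0.0002  0.0016] shift now [ 0.79 -0.02  0.07] shift after turn [ 0.79 -0.02  0.07]
```

```bash
python3 -m crank '[[[0,0,0],[0,0,0.08],4.5],[[0,0,0],[0.2,0,0],4.5],[[0,0,0],[0.1,0,0],4.5],[[0,0,0],[0,0,0],4.5],[[0,0,0],[0,0,0],4.5]]';python3 -m crank '[[[0,0,0],[0.1,0,0],4.5],[[0,0,0],[0.1,0,0],4.5],[[0,0,0],[0,0,0],4.5],[[0,0,0],[0,0,0],4.5]]'; python3 h.py .5726 .0735 .0155 -.186
```

```text
t: 18.28
eef_pos: [0.5674, 0.0744, 0.0155]
tcp_rot: [-0.0, 0.996, -0.092, -0.0]
force: [-1.0, 0.2, 1.9]
grip_width: 0.0543
finger_force: 63.7
t: 18.62
eef_pos: [0.5695, 0.0739, 0.0155]
tcp_rot: [0.0, 0.996, -0.092, 0.0]
force: [-2.3, 0.4, 3.8]
grip_width: 0.054
finger_force: 63.9
t 18.62 pos [569.5  73.9  15.5] F [-2.3  0.4  3.8] w 54.0 ff 63.9
turn [ 0.     -0.0001  0.0018] shift now [ 0.32 -0.02  0.  ] shift after turn [ 0.32 -0.02  0.  ]
```

```bash
python3 -m crank '[[[0,0,0],[0.1,0,0],4.5],[[0,0,0],[0.1,0,0],4.5],[[0,0,0],[0,0,0],4.5],[[0,0,0],[0,0,0],4.5]]';python3 -m crank '[[[0,0,0],[0.1,0,0],4.5],[[0,0,0],[0,0,0],4.5],[[0,0,0],[0,0,0],4.5]]'; python3 h.py .5726 .0735 .0155 -.186
```

```text
t: 18.95
eef_pos: [0.5705, 0.0737, 0.0155]
tcp_rot: [0.0, 0.996, -0.092, -0.001]
force: [-4.0, 1.4, 6.2]
grip_width: 0.0543
finger_force: 64.1
t: 19.2
eef_pos: [0.5705, 0.0737, 0.0155]
tcp_rot: [0.0, 0.996, -0.092, -0.002]
force: [-5.7, 0.5, 8.0]
grip_width: 0.0543
finger_force: 64.3
t 19.20 pos [570.5  73.7  15.5] F [-5.7  0.5  8. ] w 54.3 ff 64.3
turn [0.0004 0.0038 0.002 ] shift now [ 0.21 -0.02 -0.  ] shift after turn [ 0.21 -0.02 -0.  ]
```

```bash
python3 -m crank '[[[0,0,0],[0,0,-0.06],4.5],[[0,0,0],[0,0,0],4.5],[[0,0,0],[0,0,0],4.5]]';python3 -m crank '[[[0,0,0],[0.1,0,0],4.5],[[0,0,0],[0,0,0],4.5],[[0,0,0],[0,0,0],4.5]]'; python3 h.py .5726 .0735 .0155 -.186
```

```text
t: 19.45
eef_pos: [0.5705, 0.0737, 0.0155]
tcp_rot: [0.0, 0.996, -0.092, -0.002]
force: [-5.4, 2.0, 2.5]
grip_width: 0.0543
finger_force: 63.8
t: 19.7
eef_pos: [0.5705, 0.0737, 0.0155]
tcp_rot: [0.0, 0.996, -0.092, -0.003]
force: [-6.7, 1.6, 3.4]
grip_width: 0.0545
finger_force: 63.9
t 19.70 pos [570.5  73.7  15.5] F [-6.7  1.6  3.4] w 54.5 ff 63.9
turn [0.0007 0.0058 0.0021] shift now [ 0.21 -0.01  0.  ] shift after turn [ 0.21 -0.01  0.  ]
```

```bash
python3 -m crank '[[[0,0.003,0],[0.1,0,0],4.5],[[0,0.003,0],[0.1,0,-0.02],4.5],[[0,0,0],[0,0,0],4.5],[[0,0,0],[0,0,0],4.5]]'; python3 h.py .5726 .0735 .0155 -.186;python3 -m crank '[[[0,0.003,0],[0.1,0,0],4.5],[[0,0.003,0],[0.1,0,-0.02],4.5],[[0,0,0],[0,0,0],4.5],[[0,0,0],[0,0,0],4.5]]'; python3 h.py .5726 .0735 .0155 -.186
```

```text
t: 20.03
eef_pos: [0.5706, 0.0737, 0.0155]
tcp_rot: [0.0, 0.996, -0.092, -0.002]
force: [-9.9, 1.8, 6.1]
grip_width: 0.054
finger_force: 64.1
t 20.03 pos [570.6  73.7  15.5] F [-9.9  1.8  6.1] w 54.0 ff 64.1
turn [0.0011 0.0034 0.0023] shift now [ 0.2  -0.02  0.  ] shift after turn [ 0.2  -0.02  0.  ]
t: 20.37
eef_pos: [0.5706, 0.0737, 0.0155]
tcp_rot: [0.001, 0.996, -0.092, -0.001]
force: [-12.4, 3.5, 6.9]
grip_width: 0.0545
finger_force: 64.3
t 20.37 pos [570.6  73.7  15.5] F [-12.4   3.5   6.9] w 54.5 ff 64.3
turn [0.0015 0.0013 0.0025] shift now [ 0.2  -0.02  0.  ] shift after turn [ 0.2  -0.02  0.  ]
```

```bash
python3 -m crank '[[[0,0.003,0],[0.1,0,0],4.5],[[0,0.003,0],[0.1,0,-0.04],4.5],[[0,0.003,0],[0.1,0,-0.02],4.5],[[0,0,0],[0,0,0],4.5],[[0,0,0],[0,0,0],4.5],[[0,0,0],[0,0,0],4.5],[[0,0,0],[0,0,0],4.5]]'; python3 h.py .5726 .0735 .0155 -.186; cat >chk.py <<'E'
from workcell import eyes
import cv2,numpy as np
a=eyes.get_image("wrist")["color"]; g=cv2.cvtColor(a,cv2.COLOR_RGB2GRAY)
for u in(230,250,270,300,330,360,385,405): print(u,g[60:280:6,u].tolist())
E
python3 chk.py
```

```text
t: 20.95
eef_pos: [0.5706, 0.0737, 0.0155]
tcp_rot: [0.001, 0.996, -0.091, 0.001]
force: [-15.5, 3.5, 6.7]
grip_width: 0.0541
finger_force: 64.3
t 20.95 pos [570.6  73.7  15.5] F [-15.5   3.5   6.7] w 54.1 ff 64.3
turn [ 0.0021 -0.0019  0.0029] shift now [ 0.2  -0.02  0.  ] shift after turn [ 0.2  -0.02  0.  ]
230 [228, 228, 177, 192, 187, 175, 171, 170, 177, 175, 172, 224, 226, 225, 223, 226, 226, 230, 224, 94, 149, 137, 135, 131, 136, 144, 136, 141, 125, 128, 133, 135, 132, 125, 125, 132, 110]
250 [231, 227, 167, 186, 175, 172, 174, 176, 178, 177, 176, 224, 226, 226, 224, 228, 226, 230, 201, 98, 133, 133, 136, 136, 137, 138, 136, 138, 115, 118, 71, 78, 86, 85, 100, 104, 109]
270 [233, 228, 178, 187, 176, 171, 174, 175, 181, 179, 168, 224, 228, 227, 223, 227, 227, 232, 138, 94, 130, 135, 132, 140, 141, 141, 140, 135, 123, 116, 64, 64, 68, 67, 63, 67, 64]
300 [226, 229, 165, 185, 177, 175, 170, 179, 178, 175, 193, 222, 225, 224, 220, 224, 229, 154, 147, 92, 131, 134, 132, 141, 140, 135, 132, 139, 114, 107, 67, 69, 64, 67, 69, 74, 100]
330 [234, 233, 157, 183, 174, 176, 173, 178, 181, 182, 190, 221, 226, 174, 128, 146, 148, 136, 134, 91, 133, 135, 132, 135, 137, 137, 131, 139, 121, 116, 70, 69, 73, 74, 72, 72, 94]
360 [231, 230, 163, 178, 176, 178, 177, 178, 183, 181, 182, 223, 222, 226, 223, 226, 213, 216, 208, 95, 128, 134, 132, 137, 138, 139, 134, 133, 119, 108, 71, 68, 69, 75, 71, 70, 68]
385 [230, 230, 160, 176, 177, 180, 176, 179, 180, 184, 181, 221, 221, 227, 226, 214, 214, 218, 213, 99, 211, 212, 215, 220, 221, 217, 212, 219, 196, 194, 192, 193, 200, 196, 191, 124, 123]
405 [229, 226, 161, 181, 176, 176, 180, 180, 185, 185, 175, 220, 223, 222, 217, 214, 215, 218, 215, 89, 210, 212, 212, 219, 219, 218, 214, 220, 162, 180, 193, 196, 191, 183, 186, 184, 115]
```

```bash
python3 -c "
from workcell import robot,readout
print(readout.state()['force']);print(robot.job_done())"
```

```text
[-15.14686432   5.02564543   7.11494864]
the job is handed in; nothing more can be done
None
```

I handed the job in at about 21 s: the flap stands square to within what the camera showed (about 1.575 rad), and the block sits flat, lino side up, with its end under the lip, home against the stop, still gripped and pressed there with about 15 N.

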